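Torque a curing clamp's screw with a break-over wrench

TASK

Tighten the curing clamp to its set torque: put the ring of the break-over torque wrench fully down over the square head of the clamp's pressure screw without forcing it, and turn the screw clockwise (seen from above) until the handle clearly breaks over at its hinge, well short of the hinge's end stop. Then lift the wrench off and lay it flat on the worktop beside the clamp, right way up, leaving the screw tight and the other things where they are.

Things in the scene. Friction and masses are not known exactly. Their poses are not given: they have to be found in the camera images.
- wrench: Break-over torque wrench, loose, 230 mm long, some 0.2 kg: steel ring, neck, hinge pin, grey handle. Origin under the ring's centre on the flat underside; x from handle to ring. Straight and stiff up to 0.6 N m about the pin (6.8 N sideways at the grip, 0.9 N m at the screw); there the sprung handle gives way clockwise at steady force, to a hard stop at 0.38 rad. Let go, it springs straight.
- wrench_ring (a point): Centre of the wrench's ring, half-way up, 7.5 mm above the underside. Ring 43 mm outside, 15 mm high, open through; square hole 23.6 mm wide. z up (the wrench works this way up); x points away from the handle, square to a side of the hole. The break-over hinge is a vertical pin 42 mm from here along -x.
- wrench_grip (a point): Point to hold, mid-height (8.75 mm above the underside) on the grey handle sleeve, 17 mm wide, 17.5 mm high; the sleeve reaches 39 mm towards the ring and 77 mm back. 130 mm from the ring's centre, 88 mm behind the pin. x along the handle towards the ring, z up; the angle from the ring's x to this x is the bend of the hinge (0 at the start).
- screw_head (a point): Centre of the clamp screw's square head, 71 mm above the worktop: 22 mm square, 14 mm high, tapered top, on a 35 mm flange (top at 64 mm). x square to a side, z up. Ring fully down: ring centre 0.5 mm above this, play about 0.07 rad either way. Turns clockwise from above at 0.16 N m until tight; how far (0.3 to 0.75 rad) can only be felt.
- screw_foot (a point): Centre of the underside of the screw's swivel foot, a 28 mm disc below the bridge. It goes down 0.64 mm per rad as the screw is turned clockwise and rests on the clamp's pressure plate, 25.8 mm above the worktop, when the screw is tight; at the start it stands 0.2 to 0.5 mm above that.
- pressure_screw: The pressure screw with its square head; the origin lies on its axis at worktop height, z up.
- clamp: Curing clamp, fixed: aluminium base 90 x 116 x 12 mm, two pillars at y = +-36 mm, bridge 30 x 100 mm across them (top at 58 mm, pillar nuts to 64.5 mm), pressure screw in the middle. Origin: centre of the base's underside; x, y along its 90 and 116 mm edges.
- paste_jar: Bystander: tub with a screw lid, 61 mm across, 48 mm high, behind the clamp; origin at its underside.
- vial: Bystander: slim vial, 22 mm across, 52 mm high, behind the clamp; origin at its underside.
- chip_box: Bystander: flat clear-lidded chip box, 69 x 66 x 20 mm; origin at its underside.
- tape: Bystander: roll of tape lying flat, 69 mm across, 19 mm high; origin at its underside.
- syringe: Bystander: dispensing syringe lying on the worktop, 130 mm long, 19 mm high, in front of the microscope; origin at its underside.
- tweezers: Bystander: black tweezers lying on the worktop, 115 mm long; origin at their underside.
There are look-alikes about, which are no part of the job. Of the things that look like the wrench, the larger one is meant.

How it is judged:
On the way, in this order (a step that is already met when the one before it is completed fails the run):
1. the ring is fully down over the screw's square head, the handle not yet broken over (horizontal distance between wrench_ring and screw_head below 0.004 m and z of wrench_ring in the frame of screw_head below 0.004 m and angle between wrench_ring's own z axis and vertical below 0.12 rad and angle between the x axis of wrench_ring and the x axis of wrench_grip, either way round below 0.06 rad), for 0.2 s.
2. with the ring down on the head and the screw's foot down on the pressure plate, the handle has broken over at its hinge by at least 0.10 rad (horizontal distance between wrench_ring and screw_head below 0.004 m and z of wrench_ring in the frame of screw_head below 0.004 m and angle between wrench_ring's own z axis and vertical below 0.12 rad and angle between the x axis of wrench_ring and the x axis of wrench_grip, either way round above 0.1 rad and height (world z) of screw_foot below 0.02588 m), for 0.1 s.
At the end, for the whole second after the job is handed in: The wrench lies flat and at rest on the worktop right way up (ring centre below 12 mm, grip below 14 mm), its ring more than 70 mm from the screw's axis; the screw is still tight, its foot on the pressure plate (underside below 25.88 mm) (height (world z) of wrench_ring below 0.012 m and height (world z) of wrench_grip below 0.014 m and angle between wrench_ring's own z axis and vertical below 0.1 rad and horizontal distance between wrench_ring and screw_head above 0.07 m and linear speed of wrench below 0.02 m/s and height (world z) of screw_foot below 0.02588 m); the robot touches nothing.
It fails at once if the hinge is driven on towards its end stop while on the screw (bent over 0.30 rad): the screw may be over-torqued (angle between the x axis of wrench_ring and the x axis of wrench_grip, either way round above 0.3 rad and horizontal distance between wrench_ring and screw_head below 0.02 m).
It fails at once if the wrench is forced down: pressed on the screw with over 30 N while its ring is not yet down over the head (contact force between wrench and pressure_screw above 30 N and z of wrench_ring in the frame of screw_head above 0.007 m).
It fails at once if the screw is overloaded: the wrench bears on it with over 160 N in all (turning it tight well takes less than 110 N) (contact force between wrench and pressure_screw above 160 N).
It fails at once if the wrench or the gripper is pressed on the clamp's frame with over 30 N (contact force between any of wrench, the fingers and clamp above 30 N).
It fails at once if a bystander is shifted by more than 20 mm (distance of any of paste_jar, vial, chip_box, tape, syringe, tweezers from where it was at the start of the episode above 0.02 m).
It also fails if it takes over 67 s, if anything falls off the work surface, if the arm or the gripper's body presses on something with over 40 N, if the wrist force passes 120 N, or if a joint passes its speed limit or range.

ROBOT

A 7-joint arm with a two-finger parallel gripper is mounted at the origin on a cart in front of the work surface, level with it; the furniture and walls round the work are solid. World frame = base frame: x ahead of the robot, y to its left, z up, the work surface at z = 0. Lengths are in m, angles in rad, forces in N, time in s.
With the tool pointing down it reaches from about 0.4 to 0.925 m from the base axis. Payload 5.6 kg.
Tool frame: the origin (TCP) lies on the centre line of the jaws, within the pads' length; the fingertips stand 22 mm ahead of it and the grasp point (between the pads) lies 3 mm ahead of it (robot.tcp_to_tips is the distance from the TCP to the fingertips, in m); z points along the fingers, y is the line along which they close (so a half turn about z gives the same grasp; the last joint's range is limited). The gripper opens to 85 mm and grips with 20 to 120 N. Pads are 22 mm wide; open, the fingers measure 114 mm over their backs; the gripper's body (76 mm by 85 mm) begins 54 mm behind the grasp point. The pads swing forward as they close: fully open they stand 13 mm farther back than shut.
Start: joints at [1.293, 0.468, -0.012, 1.603, 0.006, 1.071, -0.056], TCP at [0.151, -0.632, 0.253] pointing down, gripper open.
Joint ranges: [-2.53, 2.53], [-0.31, 2.02], [-1.57, 1.55], [0.28, 2.44], [-1.29, 4.43], [0.15, 1.84], [-2.92, 2.92]. Speed limits (rad/s): [2.57, 2.57, 3.14, 3.14, 3.14, 3.14, 3.14].

INTERFACE

Orientations are given as a rotation vector (axis times angle).
In Python, from cell import robot, eoat, kinematics, camera gives the robot as it stands. The module is installed in compiled form; this text tells all that it offers. Calls block until the motion is done:
- robot.move_ptp(position, orientation): joint-space move of the TCP to a pose.
- robot.movel(position, rot=None, speed=0.15): straight line of the TCP; rot=None keeps the orientation; speed is the mean speed in m/s.
- robot.set_joints(angles): joint-space move.
- eoat.release() and eoat.clamp(squeeze=None): open the fingers fully, or close them until they stop; squeeze is the grip in N (None keeps the last).
- robot.sleep(seconds).
- kinematics.solve_ik(position, orientation): joint angles nearest the present ones, or None.
- robot.observe(): the state.
- camera(name): name is "scene" or "top"; returns a dict with "color" (400x640x3 uint8, red, green, blue), "fx", "fy", "cx", "cy" (pixels), "distortion" ([k1, k2, p1, p2, k3] as OpenCV has them; the pictures are not rectified), "R" (3x3) and "t" (3): a world point X has camera coordinates R X + t. Camera axes: x right, y down, z forward; pixel columns grow to the right and rows downward; lengths in m; the calibration is good to about 2 mm. A picture is of the moment at which its call begins. There is no depth.
A pose or a line that the arm cannot do raises robot.IKError and nothing moves.
- robot.sign_off(): hands the job in; it is judged then, once.
The state is a dict: "t": time; "qpos": joint angles; "qd": joint speeds; "tau": joint torques, N m; "position": TCP position; "eef_rot": TCP orientation; "wrist_force": force on the tool from outside, world axes, zero at the start; "wrist_torque": the same for the moment, N m; "opening": finger opening in m; "grasp_force": force on a finger pad.
Only numpy, scipy, OpenCV 4.12 (cv2) and the standard library are available. Lean on these libraries where they do the work, as an engineer would, in place of code of your own. Each camera call takes 0.05 s, during which the arm holds its last target. There are 200 camera calls.

## Working session

There is one attempt and no reset: what is moved stays moved. The work goes in short steps, each a Python script; the robot and the scene stay as the last script left them, time stands still between calls to the robot, and variables do not carry over. Pictures are saved under pics/ and viewed, at most 10 in all, crops included, and the job is handed in when it is done.

```bash
mkdir -p pics; python3 - <<'E'
from cell import robot,camera
import cv2,numpy as np
for n in("scene","top"):
    c=camera(n); cv2.imwrite(f"pics/{n}0.png",c["color"][:,:,::-1])
    print(n,c["fx"],c["fy"],c["cx"],c["cy"],c["distortion"],np.round(c["R"],4).tolist(),np.round(c["t"],4), np.round(-np.array(c["R"]).T@c["t"],3))
o=robot.observe();print({k:np.round(v,3) for k,v in o.items()},robot.tcp_to_tips)
E
```

```text
scene 423.74983114422315 423.74983114422315 319.62102354110226 199.92528184285382 [-0.10605184  0.          0.          0.          0.        ] [[0.7841, -0.6206, -0.002], [-0.4395, -0.553, -0.7078], [0.4382, 0.5559, -0.7064]] [-0.5482  0.2168  0.7509] [ 0.196 -0.638  0.683]
top 514.5191532426833 514.5191532426833 322.86598710446555 203.4222079281184 [-0.06371653  0.          0.          0.          0.        ] [[-0.024, -0.9997, -0.0064], [-0.9964, 0.0244, -0.081], [0.0811, 0.0044, -0.9967]] [-0.1516  0.6     1.2532] [ 0.493 -0.172  1.297]
{'t': np.float64(0.1), 'qpos': array([ 1.293,  0.468, -0.012,  1.604,  0.006,  1.071, -0.056]), 'qd': array([-0.   , -0.001, -0.001, -0.002,  0.   ,  0.   , -0.   ]), 'tau': array([ 1.0000e-03, -5.3351e+01,  2.1000e-02, -2.5197e+01,  1.1000e-02,
        4.0000e-03,  0.0000e+00]), 'position': array([ 0.151, -0.632,  0.252]), 'eef_rot': array([-3.118e+00, -3.680e-01,  1.000e-03]), 'wrist_force': array([0.452, 0.858, 0.913]), 'wrist_torque': array([ 0.015, -0.016, -0.073]), 'grasp_force': np.float64(0.0), 'opening': np.float64(0.086)} 0.022
```

View pics/scene0.png

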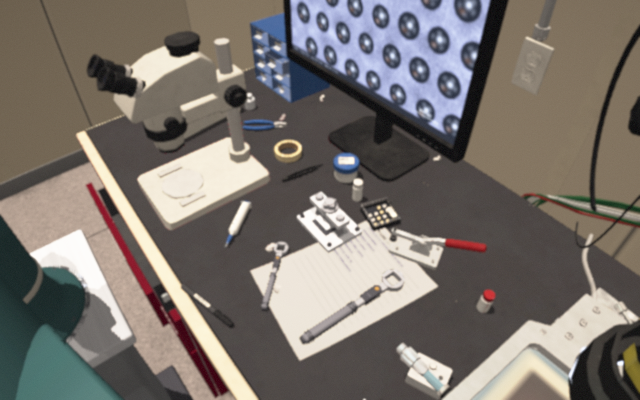

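View pics/top0.png

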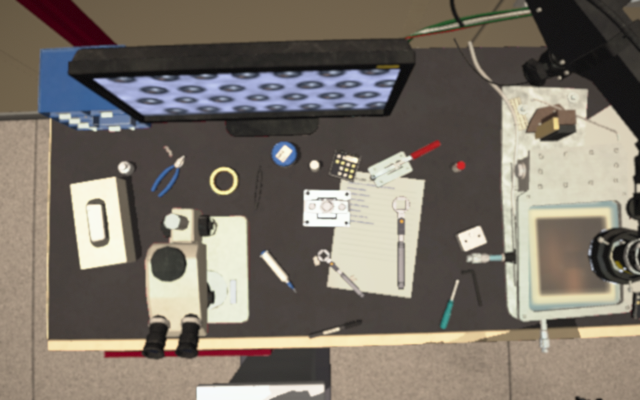

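```bash
python3 - <<'E'
import cv2,numpy as np
t=cv2.imread("pics/top0.png")[180:300,295:425]; s=cv2.imread("pics/scene0.png")[180:350,250:420]
a=cv2.resize(t,None,fx=5,fy=5,interpolation=cv2.INTER_CUBIC)
cv2.imwrite("pics/c1.png",a)
b=cv2.resize(s,None,fx=3.5,fy=3.5,interpolation=cv2.INTER_CUBIC); cv2.imwrite("pics/c2.png",b)
E
```

```text
(no output)
```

View pics/c1.png

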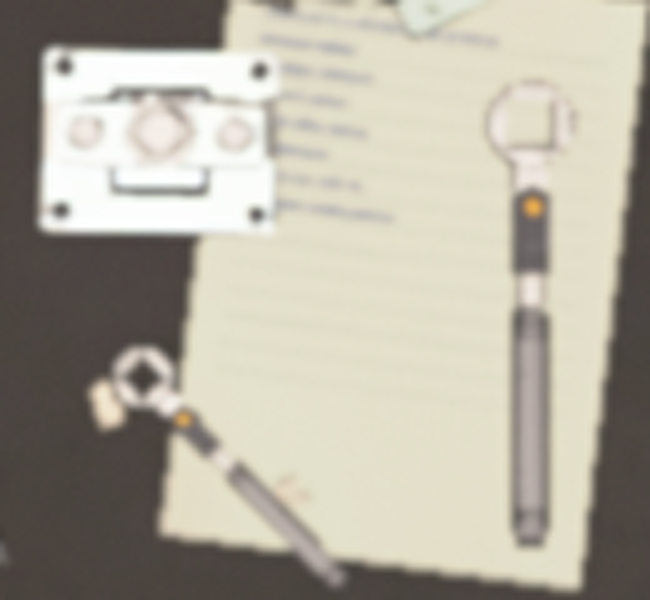

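View pics/c2.png

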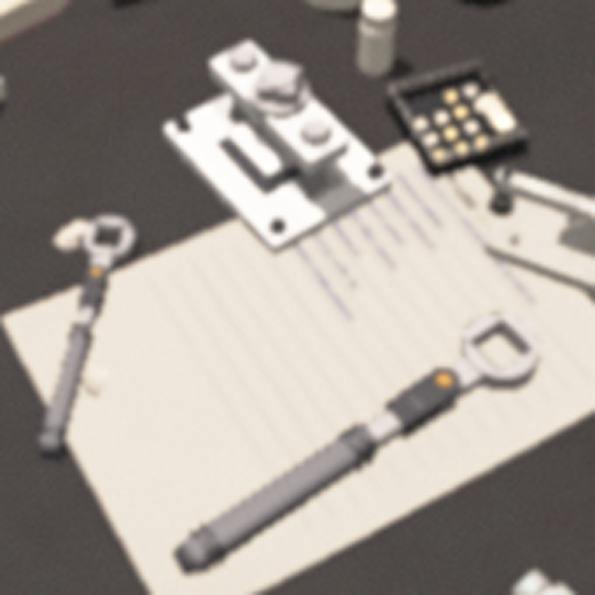

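The two wrench-like items are the large one (top view: ring at about (401,205), handle end at (401,288)) and the small one (ring at about (323.5,255), handle end at (362,295)). I choose the large one, and the crop confirms it: 23 mm square hole, grey sleeve, hinge pin at about (401.5,221). The clamp screw head is at about (327,206) and sits roughly diamond-wise.

```bash
cat > h.py <<'E'
from cell import robot,eoat,kinematics,camera
import cv2,numpy as np
from scipy.spatial.transform import Rotation as Ro
def grab(n,k=1):
    c=camera(n); im=c["color"].astype(float)
    for _ in range(k-1): im+=camera(n)["color"]
    c["im"]=(im/k)[:,:,::-1]; return c
def K(c): return np.array([[c["fx"],0,c["cx"]],[0,c["fy"],c["cy"]],[0,0,1]])
def proj(c,X):
    return cv2.projectPoints(np.array(X,float).reshape(-1,1,3),cv2.Rodrigues(np.array(c["R"]))[0],np.array(c["t"]),K(c),np.array(c["distortion"]))[0][:,0]
def back(c,uv,z):
    p=cv2.undistortPoints(np.array(uv,float).reshape(-1,1,2),K(c),np.array(c["distortion"]))[:,0]
    R=np.array(c["R"]);C=-R.T@c["t"]; d=np.c_[p,np.ones(len(p))]@R
    return C+d*((z-C[2])/d[:,2])[:,None]
def crop(c,u,v,h,size,name=None):
    A=np.array([[size/(2*h),0,size/2-u*size/(2*h)],[0,size/(2*h),size/2-v*size/(2*h)]])
    return cv2.warpAffine(c["im"],A,(size,size),flags=cv2.INTER_CUBIC)
def rot(yaw): # tool down, tool x along world yaw
    return (Ro.from_euler('z',yaw)*Ro.from_euler('x',np.pi)).as_rotvec()
E
python3 - <<'E'
from h import *
c=grab("top",6); s=grab("scene",6)
f=lambda u,v:((u+.5)/5-.5+295,(v+.5)/5-.5+180)
print("ring",back(c,[f(531,123)],.015),"pin",back(c,[f(533,207)],.0175),"end",back(c,[f(530,545)],.012),"head",back(c,[f(161,131)],.078), "hnuts",back(c,[f(86,132),f(235,133)],.0645))
g=lambda u,v:((u+.5)/3.5-.5+250,(v+.5)/3.5-.5+180)
print("scene ring",back(s,[g(501,347)],.015),"pin",back(s,[g(444,380)],.0175),"end",back(s,[g(195,553)],.012),"head",back(s,[g(281,80)],.078))
h=back(c,[f(161,131)],.078)[0]
u,v=proj(c,[h])[0]; u2,v2=proj(s,[h])[0]
a=crop(c,u,v,12,400); b=crop(s,u2,v2,16,400)
o=np.hstack([a,b]); o=np.clip((o-90)/(255-90),0,1)**2.2*255
cv2.imwrite("pics/head.png",o); print(u,v,u2,v2)
E
```

```text
ring [[ 0.59012213 -0.36078744  0.015     ]] pin [[ 0.54798347 -0.35990938  0.0175    ]] end [[ 0.3807146  -0.35346816  0.012     ]] head [[ 0.58582459 -0.17551739  0.078     ]] hnuts [[ 0.58725831 -0.13952627  0.0645    ]
 [ 0.58502489 -0.21106593  0.0645    ]]
scene ring [[ 0.58766263 -0.36385251  0.015     ]] pin [[ 0.54774424 -0.36080052  0.0175    ]] end [[ 0.38681563 -0.35551104  0.012     ]] head [[ 0.58294915 -0.18048686  0.078     ]]
326.79999999999995 205.8 329.46896543899516 200.49962358168523[ WARN:0@12.296] global loadsave.cpp:1063 imwrite_ Unsupported depth image for selected encoder is fallbacked to CV_8U.
```

View pics/head.png

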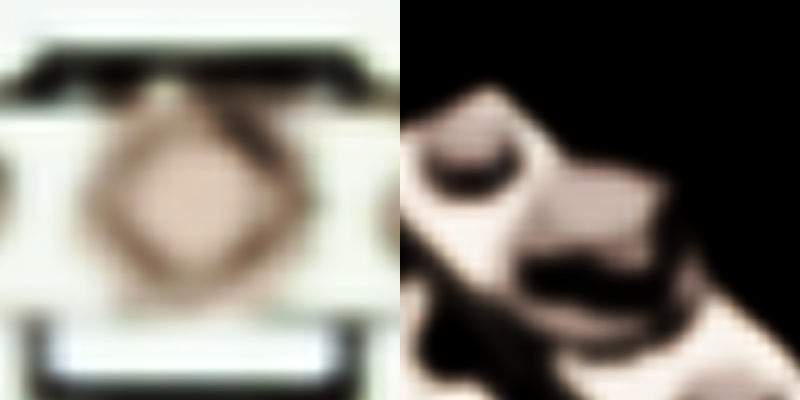

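The left panel shows the head as a diamond with corners at about (92,205), (305,203) and (190,300). It sits about 45° to the clamp, and the top camera's nuts agree with the head centre. Next I fit the angle and check IK for the whole path.

```bash
cat > fit.py <<'E'
from h import *
from scipy.optimize import minimize
def fithead(c,x0=(.586,-.1755,.785),zt=.077):
    n=5; u0,v0=np.round(proj(c,[[x0[0],x0[1],zt]])[0]).astype(int); h=10
    us=(np.arange((2*h+1)*n)+.5)/n-.5
    U,V=np.meshgrid(us+u0-h,us+v0-h)
    W=back(c,np.c_[U.ravel(),V.ravel()],zt)[:,:2]
    I=c["im"][v0-h:v0+h+1,u0-h:u0+h+1].mean(2)
    yy,xx=np.mgrid[-h:h+1,-h:h+1]
    def model(p):
        x,y,a,ai,s=p; d=(W-[x,y]); X=d@[np.cos(a),np.sin(a)]; Y=d@[-np.sin(a),np.cos(a)]
        m=np.maximum(abs(X),abs(Y)); q=np.where(abs(X)>abs(Y),np.where(X>0,1,2),np.where(Y>0,3,4))
        lab=np.where(m<ai,0,np.where(m<.011,q,4+q)); 
        B=[cv2.resize(cv2.GaussianBlur((lab==k).astype(float).reshape(U.shape),(0,0),s*n),None,fx=1/n,fy=1/n,interpolation=cv2.INTER_AREA) for k in range(9)]
        return B
    msk=(xx**2+yy**2<=6.5**2)
    def cost(p):
        if not(.004<p[3]<.0108 and .3<p[4]<2): return 1e9
        A=np.array([b[msk] for b in model(p)]).T; y=I[msk]
        w=np.linalg.lstsq(A,y,rcond=None)[0]; return np.abs(A@w-y).mean()
    best=None;rs=[]
    for da in(-.2,-.1,0,.1,.2):
        r=minimize(cost,[x0[0],x0[1],x0[2]+da,.008,.8],method="Nelder-Mead",options=dict(initial_simplex=None,xatol=1e-5,maxiter=500))
        rs.append((r.fun,*r.x))
    return sorted(rs)
if __name__=="__main__":
    c=grab("top",6)
    for r in fithead(c): print(np.round(r,4))
    q=robot.observe()["qpos"]
    for flip in(0,np.pi):
        for x,y,z,yaw in [(.46,-.3565,.024,-.033),(.494,-.267,.12,.785),(.494,-.267,.09,.785),(.459,-.148,.09,-.21),(.455,-.13,.09,-.33)]:
            r=kinematics.solve_ik([x,y,z],rot(yaw+flip)); print(flip,yaw,None if r is None else np.round(r,2))
E
python3 fit.py
```

```text
[ 4.1115  0.5868 -0.1763  0.7418  0.0087  0.8397]
[ 4.2267  0.5865 -0.1756  0.7582  0.0089  0.8442]
[ 4.4349  0.5864 -0.1758  0.7843  0.0086  0.7732]
[ 4.5093  0.5866 -0.1757  0.7196  0.0085  0.7461]
[ 4.9636  0.5869 -0.1758  0.6034  0.0083  0.7905]
0 -0.033 [ 0.65  0.68 -0.06  1.89  0.07  0.57 -1.06]
0 0.785 [ 0.69  0.52 -0.32  1.9   0.23  0.75 -0.55]
0 0.785 [ 0.68  0.57 -0.31  1.92  0.26  0.69 -0.57]
0 -0.21 [ 0.41  0.45 -0.2   2.11  0.15  0.59 -1.68]
0 -0.33 [ 0.37  0.44 -0.19  2.13  0.15  0.58 -1.83]
3.141592653589793 -0.033 [ 1.02  0.76 -0.55  1.87  0.61  0.69  1.64]
3.141592653589793 0.785 [ 1.31  1.02 -1.33  1.87  1.08  1.22  1.96]
3.141592653589793 0.785 [ 1.31  1.1  -1.34  1.88  1.17  1.23  1.91]
3.141592653589793 -0.21 [ 0.75  0.53 -0.62  2.09  0.5   0.67  1.16]
3.141592653589793 -0.33 [ 0.72  0.52 -0.62  2.11  0.49  0.65  1.01]
```

```bash
python3 - <<'E'
from h import *
Y=-.033; g=np.array([.5901,-.3608])-.130*np.array([np.cos(Y),np.sin(Y)])
robot.move_ptp([g[0],g[1],.12],rot(Y)); 
robot.movel([g[0],g[1],.024],speed=.1); o0=robot.observe(); print(o0["wrist_force"],o0["position"])
eoat.clamp(80); robot.sleep(.2); o=robot.observe(); print(o["opening"],o["grasp_force"],o["wrist_force"],o["position"])
robot.movel([g[0],g[1],.14],speed=.12)
o=robot.observe(); print("air",o["opening"],o["wrist_force"],o["wrist_torque"],o["t"])
Y=.75; H=np.array([.5866,-.1757]); g=H-.130*np.array([np.cos(Y),np.sin(Y)])
robot.move_ptp([g[0],g[1],.14],rot(Y)); robot.movel([g[0],g[1],.024+.083],speed=.1); robot.sleep(.3)
o=robot.observe(); print(o["position"],o["eef_rot"],rot(Y),o["wrist_force"],o["t"])
c=grab("top",4); s=grab("scene",4)
P=[H[0],H[1],.083]; u,v=proj(c,[P])[0]; u2,v2=proj(s,[P])[0]; print(u,v,u2,v2)
a=crop(c,u,v,18,400); b=crop(s,u2,v2,24,400)
o=np.hstack([a,b]); cv2.imwrite("pics/hov.png",(np.clip((o-60)/195,0,1)**1.5*255).astype(np.uint8))
np.savez("hov.npz",top=c["im"],scene=s["im"])
E
```

```text
[0.45661431 0.49162953 0.36974079] [ 0.46062802 -0.35684161  0.02461392]
0.015160845784703305 80.2510678768158 [-1.01868101  0.43730424  5.55795332] [ 0.46037942 -0.35684999  0.02454285]
air 0.01522190835421204 [ 0.14212218 -0.6198548  -1.85015793] [0.02309723 0.04812496 0.05215087] 5.6667
[ 0.49178199 -0.26451432  0.10755398] [2.92257134e+00 1.15018275e+00 9.94966338e-04] [2.92327591e+00 1.15067909e+00 7.04587730e-17] [-0.410889    0.2056275  -2.54926694] 7.0
326.8717345159369 205.30996889565068 329.8609878963667 198.6217392820785
```

View pics/hov.png

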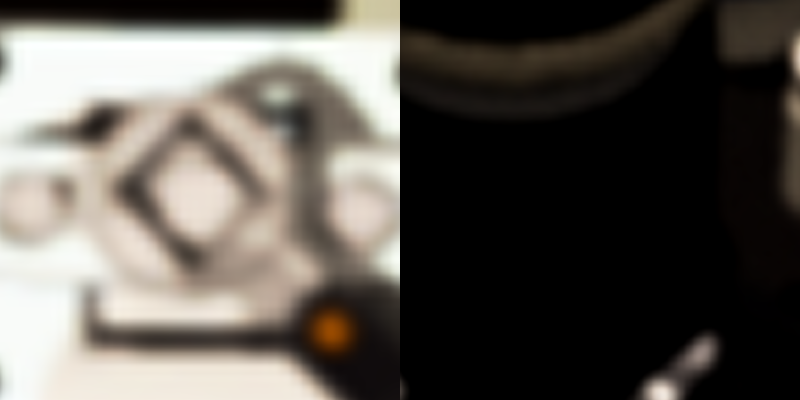

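```bash
python3 - <<'E'
from h import *
c=camera("top"); H=[.5866,-.1757]
u,v=proj(c,[[*H,.083]])[0]; h=18
f=lambda p:(u+(p[0]-200)*.09,v+(p[1]-200)*.09)
print("hole",np.round(back(c,[f(p) for p in[(115,185),(190,110),(265,188),(195,268)]],.098),4), back(c,[f((191,188))],.098))
print("ring outer ctr",back(c,[f((190,190))],.098)); print("facet",back(c,[f((193,192))],.078))
# numeric facet/hole: dark-frame centroid & intensity profile along both diagonals
I=np.load("hov.npz")["top"].mean(2); 
print(np.round(I[int(v)-11:int(v)+10,int(u)-11:int(u)+10]).astype(int))
E
```

```text
hole [[ 0.589  -0.1579  0.098 ]
 [ 0.6045 -0.174   0.098 ]
 [ 0.5876 -0.1894  0.098 ]
 [ 0.5711 -0.1742  0.098 ]] [[ 0.58801436 -0.17382043  0.098     ]]
ring outer ctr [[ 0.58759764 -0.17359983  0.098     ]]
facet [[ 0.58873957 -0.17426234  0.078     ]]
[[252 252 252 252 253 252 252 252 252 252 252 251 249 245 233 216 193 180
  178 177 175]
 [252 252 251 251 251 251 251 250 249 249 248 243 233 219 196 176 169 176
  194 201 188]
 [251 248 238 232 234 236 235 233 231 232 231 226 217 206 189 175 166 174
  202 213 191]
 [247 234 198 166 167 184 203 215 220 219 209 199 206 216 214 203 180 161
  162 165 146]
 [225 193 143 117 139 177 206 220 223 211 181 161 180 212 224 221 206 179
  158 153 133]
 [171 145 115 124 169 206 222 226 217 192 162 145 156 187 212 222 220 209
  199 191 160]
 [191 175 159 167 199 221 226 218 195 179 180 179 172 167 182 207 220 222
  217 199 162]
 [239 229 214 210 220 226 219 193 174 184 204 211 200 173 157 179 210 223
  223 206 174]
 [241 236 224 219 222 216 191 170 175 198 217 222 216 195 166 157 185 216
  226 217 188]
 [221 228 224 217 208 182 158 167 193 218 23
[... 324 characters left out ...]
5 225 228 223 199 165 164 204 230 237 237 234 221 206 203 211
  214 207 184]
 [233 236 230 228 233 235 228 202 173 177 204 224 229 221 207 204 215 222
  220 206 182]
 [247 246 240 230 231 237 237 228 200 166 160 181 198 196 194 203 215 220
  218 208 192]
 [252 251 247 236 230 234 238 237 224 188 148 141 162 181 192 200 205 205
  204 209 211]
 [251 251 250 243 233 228 232 235 232 215 176 149 161 181 193 197 196 193
  197 208 218]
 [247 245 243 241 236 225 221 225 226 220 198 177 178 186 190 192 193 196
  201 206 213]
 [243 229 217 227 235 231 225 220 218 216 206 194 192 194 197 198 200 205
  208 207 204]
 [247 224 194 222 240 241 238 235 232 228 222 215 215 221 226 221 213 210
  210 207 193]]
```

The left panel shows the ring hovering over the head with its hole corners at about (115,185), (190,110), (265,188) and (195,268), and the head facet inside at about (195,195). The ring sits about 1.4 mm too far +y and 0.6 mm too far +x, so I correct that and lower with force guarding.

```bash
cat >> h.py <<'E'
def F():
    o=robot.observe(); return o["wrist_force"],o
def goto(H,Y,z,speed=.05,dY=0.):
    g=np.array(H)-.130*np.array([np.cos(Y),np.sin(Y)]); robot.movel([g[0],g[1],z],rot(Y+dY),speed=speed)
E
cat > low.py <<'E'
from h import *
import sys
def lower(H,Y,z0,z1,lim=8,step=.001):
    goto(H,Y,z0); robot.sleep(.15); f0,_=F(); z=z0
    while z>z1+1e-6:
        z=max(z-step,z1); goto(H,Y,z,.02); f,o=F(); d=f-f0
        print("z %.4f dF %s"%(o["position"][2],np.round(d,1)))
        if d[2]>lim: break
    return z,o
if __name__=="__main__":
    a=list(map(float,sys.argv[1:])); z,o=lower(a[:2],a[2],a[3],a[4]); print(z,o["t"],o["wrist_torque"],o["position"])
E
python3 low.py .5860 -.1771 .75 .106 .0885
```

```text
z 0.1049 dF [-1.   0.1 -0.3]
z 0.1039 dF [-1.3  0.5 -0.3]
z 0.1029 dF [-0.   1.2  0.8]
z 0.1019 dF [ 0.1  0.5 -0.6]
z 0.1009 dF [-0.7  0.1 -0.8]
z 0.0999 dF [-0.7  0.5  0.1]
z 0.0991 dF [-1.4  1.1  1.9]
z 0.0982 dF [-1.9  0.7  2.6]
z 0.0972 dF [-0.9  0.2  3.3]
z 0.0962 dF [-2.6  0.5  6.1]
z 0.0943 dF [-2.1 -0.   0.5]
z 0.0935 dF [-2.2  0.4  0.3]
z 0.0927 dF [-3.1 -0.  -0.3]
z 0.0918 dF [-2.6  0.1  0.7]
z 0.0909 dF [-3.9 -0.   0.9]
z 0.0899 dF [-4.5  0.   1.7]
z 0.0889 dF [-4.7 -0.4  0.7]
z 0.0885 dF [-5.1 -0.9  1.7]
0.0885 12.35 [-0.21670029  1.11186279  0.28234009] [ 0.49066407 -0.2658482   0.08847165]
```

```bash
python3 - <<'E'
from h import *
z=.0885
for H in [(.5855,-.1772),(.5850,-.1772)]:
    goto(H,.75,z,.02); robot.sleep(.1); f,o=F(); print(H,np.round(f,1),np.round(o["wrist_torque"],2))
f0=f
while z>.0855:
    z-=.0005; goto(H,.75,z,.02); f,o=F(); print("%.4f"%o["position"][2],np.round(f,1))
    if f[2]-f0[2]>6: break
robot.sleep(.1);f,o=F();print(z,o["t"],np.round(f,1),np.round(o["wrist_torque"],2))
c=grab("top",4);u,v=proj(c,[[.5866,-.1757,.079]])[0]
s=grab("scene",4);u2,v2=proj(s,[[.53,-.23,.079]])[0]
cv2.imwrite("pics/dn.png",np.hstack([crop(c,u,v+10,32,400),crop(s,u2,v2,60,400)]).clip(0,255).astype(np.uint8))
E
```

```text
(0.5855, -0.1772) [-4.5 -1.2 -0.9] [-0.16  0.81  0.2 ]
(0.585, -0.1772) [-2.3 -0.9 -1. ] [-0.09  0.42  0.14]
0.0881 [-2.2  0.2 -0.6]
0.0877 [-1.3  1.2  0.5]
0.0872 [-1.1  1.1  1.7]
0.0867 [-1.1  1.   2.8]
0.0862 [-1.   0.3  3.2]
0.0857 [-0.6  0.8  4.3]
0.08549999999999999 14.65 [-1.1  0.9  4.3] [ 0.63 -0.29  0.12]
```

View pics/dn.png

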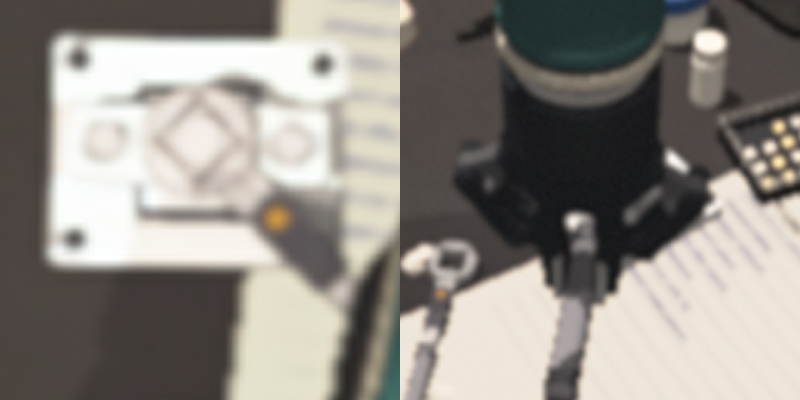

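The ring is seated: hole and head are concentric at (203,140) in the left panel, and flange contact is felt. Now I turn it with torque monitoring.

```bash
cat >> h.py <<'E'
S=np.array([.5868,-.1755]); L=.1324
def arc(Y,z=.0865,speed=.05,l=L):
    g=S-l*np.array([np.cos(Y),np.sin(Y)]); robot.movel([g[0],g[1],z],rot(Y),speed=speed)
def meas(Y,f0,t0):
    o=robot.observe(); f=o["wrist_force"]-f0; T=o["wrist_torque"]-t0
    Ft=f@[np.sin(Y),-np.cos(Y),0]; Fr=f@[np.cos(Y),np.sin(Y),0]; y=Ro.from_rotvec(o["eef_rot"]).as_matrix()[:2,0]
    return o,Ft,Fr,f[2],T[2],np.arctan2(y[1],y[0])
E
python3 - <<'E'
from h import *
Y=.75; arc(Y); robot.sleep(.15); o=robot.observe(); print(np.round(o["wrist_force"],1),np.round(o["wrist_torque"],2))
f0=np.array([-.4,.2,-2.5]); t0=np.array([0,0,.05])
for i in range(32):
    Y-=.03; arc(Y); o,Ft,Fr,fz,Tz,ya=meas(Y,f0,t0)
    print("%.3f ya %.3f Ft %.1f Fr %.1f Fz %.1f Tz %.2f  Mpin %.2f"%(Y,ya,Ft,Fr,fz,Tz,Ft*.088+Tz))
    if Ft>4.5 or Ft*.088+Tz>.45 or abs(Fr)>15: break
print(o["t"])
E
```

```text
[1.1 0.3 2.3] [ 0.55 -0.48  0.06]
0.720 ya 0.721 Ft 0.1 Fr 1.0 Fz 5.0 Tz 0.06  Mpin 0.07
0.690 ya 0.691 Ft -0.5 Fr 0.5 Fz 6.3 Tz 0.02  Mpin -0.02
0.660 ya 0.661 Ft -0.1 Fr -1.0 Fz 4.8 Tz 0.04  Mpin 0.03
0.630 ya 0.631 Ft 0.3 Fr 0.2 Fz 5.4 Tz 0.00  Mpin 0.03
0.600 ya 0.601 Ft -0.4 Fr -0.2 Fz 5.6 Tz 0.03  Mpin -0.01
0.570 ya 0.571 Ft 0.5 Fr 1.8 Fz 4.3 Tz -0.06  Mpin -0.01
0.540 ya 0.541 Ft 1.7 Fr 1.5 Fz 5.0 Tz -0.00  Mpin 0.15
0.510 ya 0.511 Ft -0.6 Fr 3.1 Fz 5.3 Tz 0.01  Mpin -0.04
0.480 ya 0.481 Ft 0.8 Fr 2.6 Fz 5.2 Tz -0.02  Mpin 0.06
0.450 ya 0.451 Ft 1.5 Fr 3.5 Fz 4.1 Tz -0.15  Mpin -0.01
0.420 ya 0.421 Ft 1.4 Fr 3.0 Fz 4.0 Tz -0.09  Mpin 0.02
0.390 ya 0.391 Ft 0.4 Fr 4.0 Fz 4.3 Tz -0.12  Mpin -0.09
0.360 ya 0.361 Ft 1.6 Fr 5.6 Fz 4.8 Tz -0.11  Mpin 0.03
0.330 ya 0.331 Ft 2.1 Fr 4.8 Fz 5.4 Tz -0.17  Mpin 0.02
0.300 ya 0.301 Ft 1.5 Fr 4.6 Fz 4.8 Tz -0.16  Mpin -0.03
0.270 ya 0.271 Ft 1.1 Fr 5.1 Fz 4.3 Tz -0.09  Mpin 0.00
0.240 ya 0.241 Ft 1.9 Fr 4.5 Fz 4.6 Tz -0.05  Mpin 0.12
0.210 ya 0.211 Ft 2.4 Fr 6.2 Fz 4.1 Tz -0.13  Mpin 0.08
0.180 ya 0.181 Ft 1.8 Fr 5.9 Fz 3.8 Tz -0.13  Mpin 0.02
0.150 ya 0.151 Ft 1.9 Fr 6.0 Fz 5.5 Tz -0.11  Mpin 0.06
0.120 ya 0.121 Ft 1.3 Fr 5.9 Fz 3.8 Tz -0.18  Mpin -0.07
0.090 ya 0.091 Ft 1.5 Fr 6.7 Fz 3.6 Tz -0.15  Mpin -0.02
0.060 ya 0.061 Ft 1.0 Fr 6.7 Fz 4.7 Tz -0.15  Mpin -0.06
0.030 ya 0.031 Ft 0.9 Fr 6.4 Fz 4.1 Tz -0.11  Mpin -0.02
-0.000 ya 0.001 Ft 2.3 Fr 6.4 Fz 4.5 Tz -0.12  Mpin 0.08
-0.030 ya -0.029 Ft 1.7 Fr 6.0 Fz 4.2 Tz -0.12  Mpin 0.03
-0.060 ya -0.059 Ft 1.0 Fr 6.9 Fz 3.6 Tz -0.11  Mpin -0.03
-0.090 ya -0.089 Ft 2.2 Fr 6.3 Fz 3.8 Tz 0.02  Mpin 0.21
-0.120 ya -0.119 Ft 3.3 Fr 7.3 Fz 4.3 Tz 0.17  Mpin 0.46
22.7
```

The foot is down: torque rises from Y≈-0.09. Now I swing the handle about the pin in small steps.

```bash
cat >> h.py <<'E'
Y0=-.12
def bend(b,z=.0865,speed=.03,dx=0.0008):
    e=lambda a:np.array([np.cos(a),np.sin(a)])
    g=S-.042*e(Y0)-(L-.042)*e(Y0-b)+dx*e(Y0); robot.movel([g[0],g[1],z],rot(Y0-b),speed=speed)
E
python3 - <<'E'
from h import *
f0=np.array([-.4,.2,-2.5]); t0=np.array([0,0,.05]); b=0
def show():
    o,Ft,Fr,fz,Tz,ya=meas(Y0-b,f0,t0)
    print("b %.3f ya %.3f Ft %.1f Fr %.1f Fz %.1f Tz %.2f  Mpin %.2f Mscrew %.2f"%(b,ya,Ft,Fr,fz,Tz,Ft*.0904+Tz,Ft*.1324+Tz)); return Fr,Ft
while b<.2-1e-6:
    b+=.02; bend(b); Fr,Ft=show()
    if abs(Fr)>25 or abs(Ft)>20: break
robot.sleep(.2); show()
c=grab("top",4);u,v=proj(c,[[.53,-.17,.079]])[0]; np.savez("b.npz",im=c["im"])
cv2.imwrite("pics/bend.png",crop(c,u,v,40,600).clip(0,255).astype(np.uint8)); print(u,v,robot.observe()["t"])
E
```

```text
b 0.020 ya -0.139 Ft 2.8 Fr 5.5 Fz 5.1 Tz 0.18  Mpin 0.44 Mscrew 0.56
b 0.040 ya -0.159 Ft 4.3 Fr 4.8 Fz 5.4 Tz 0.14  Mpin 0.53 Mscrew 0.71
b 0.060 ya -0.179 Ft 4.5 Fr 5.6 Fz 4.8 Tz 0.11  Mpin 0.51 Mscrew 0.70
b 0.080 ya -0.199 Ft 3.7 Fr 5.0 Fz 4.3 Tz 0.14  Mpin 0.48 Mscrew 0.64
b 0.100 ya -0.219 Ft 4.6 Fr 5.5 Fz 5.0 Tz 0.11  Mpin 0.53 Mscrew 0.72
b 0.120 ya -0.239 Ft 3.9 Fr 5.5 Fz 4.8 Tz 0.10  Mpin 0.45 Mscrew 0.61
b 0.140 ya -0.259 Ft 4.0 Fr 5.6 Fz 5.6 Tz 0.11  Mpin 0.47 Mscrew 0.64
b 0.160 ya -0.280 Ft 3.2 Fr 5.0 Fz 4.4 Tz 0.14  Mpin 0.42 Mscrew 0.56
b 0.180 ya -0.299 Ft 3.9 Fr 5.5 Fz 4.5 Tz 0.14  Mpin 0.49 Mscrew 0.65
b 0.200 ya -0.320 Ft 4.5 Fr 6.3 Fz 5.4 Tz 0.13  Mpin 0.53 Mscrew 0.72
b 0.200 ya -0.320 Ft 3.5 Fr 4.7 Fz 4.5 Tz 0.09  Mpin 0.41 Mscrew 0.55
325.04856198025385 229.35121582820204 25.6
```

View pics/bend.png

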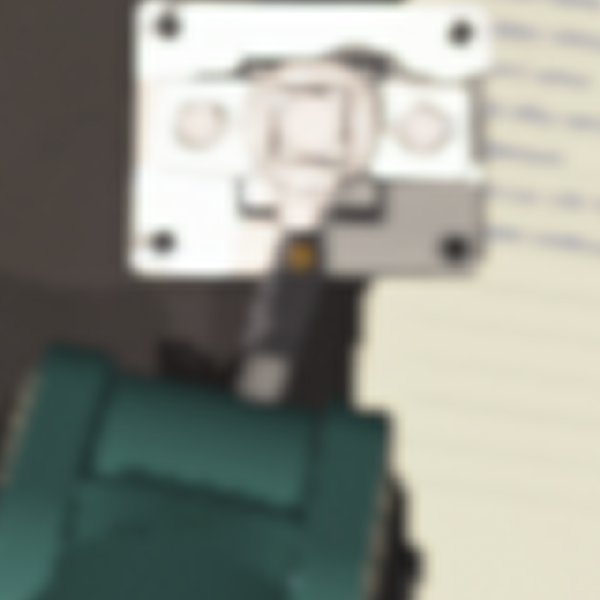

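Break-over confirmed: ring (312,123), pin (301,257) and neck end (263,385) give a bend of about 0.2 rad, and the torque is on a plateau. Now I unbend, relax within the play, and lift off.

```bash
python3 - <<'E'
from h import *
f0=np.array([-.4,.2,-2.5]); t0=np.array([0,0,.05])
bend(.1);bend(0); Y=Y0
for i in range(5):
    o,Ft,Fr,fz,Tz,ya=meas(Y,f0,t0); print("%.3f Ft %.1f Fr %.1f Fz %.1f Tz %.2f"%(Y,Ft,Fr,fz,Tz))
    if Ft*.088+Tz<.08: break
    Y+=.015; arc(Y,l=L-.0012,speed=.03); robot.sleep(.1)
z=.0865
while z<.112:
    z+=.003; arc(Y,z,.04,l=L-.0012); o,Ft,Fr,fz,Tz,ya=meas(Y,f0,t0); print("%.4f Ft %.1f Fr %.1f Fz %.1f Tz %.2f"%(z,Ft,Fr,fz,Tz))
    if fz<-12: break
print(Y,o["t"],o["opening"])
E
```

```text
-0.120 Ft 3.7 Fr 4.3 Fz 4.3 Tz 0.21
-0.105 Ft 4.2 Fr 3.8 Fz 6.0 Tz 0.13
-0.090 Ft 3.8 Fr 3.7 Fz 5.2 Tz -0.14
-0.075 Ft 4.6 Fr 4.1 Fz 6.0 Tz -0.27
-0.060 Ft 4.1 Fr 4.1 Fz 6.5 Tz -0.37
0.0895 Ft 5.3 Fr 6.1 Fz 0.0 Tz -0.40
0.0925 Ft 3.8 Fr 7.5 Fz -1.7 Tz -0.45
0.0955 Ft 4.4 Fr 7.4 Fz -0.2 Tz -0.49
0.0985 Ft 5.3 Fr 6.6 Fz -0.1 Tz -0.45
0.1015 Ft 1.1 Fr 0.7 Fz 2.3 Tz -0.18
0.1045 Ft -0.3 Fr 1.0 Fz 1.0 Tz -0.03
0.1075 Ft 0.1 Fr 0.5 Fz 0.8 Tz -0.05
0.1105 Ft -0.0 Fr 0.7 Fz 0.7 Tz 0.00
0.1135 Ft 0.8 Fr 1.6 Fz 1.2 Tz -0.01
-0.06 30.15 0.014939129622340144
```

```bash
python3 - <<'E'
from h import *
o=robot.observe(); p=o["position"]; robot.movel([p[0],p[1],.14],speed=.1)
x,y=.4604,-.3568; R=rot(-.033)
robot.move_ptp([x,y,.14],R); robot.movel([x,y,.032],speed=.08); robot.sleep(.15); f0,_=F(); z=.032
while z>.0235:
    z-=.001; robot.movel([x,y,z],speed=.02); f,o=F(); print("%.4f"%o["position"][2],np.round(f-f0,1))
    if f[2]-f0[2]>5: break
eoat.release(); robot.sleep(.2); robot.movel([x,y,.2],speed=.15); robot.sleep(.3)
c=grab("top",4); s=grab("scene",4)
u,v=proj(c,[[.52,-.27,.03]])[0];u2,v2=proj(s,[[.52,-.3,.03]])[0]
cv2.imwrite("pics/end.png",np.hstack([crop(c,u,v,75,400),crop(s,u2,v2,110,400)]).clip(0,255).astype(np.uint8)); print(robot.observe()["t"])
E
```

```text
0.0310 [ 0.8 -1.   0.1]
0.0299 [ 1.2 -1.2  0.4]
0.0289 [ 0.5 -0.9  1.1]
0.0279 [ 1.6 -1.2 -0. ]
0.0269 [ 1. -1. -0.]
0.0259 [ 0.7 -0.6  0.2]
0.0250 [ 0.7 -0.5  0.1]
0.0245 [-0.8  1.   6.5]
37.9083
```

View pics/end.png

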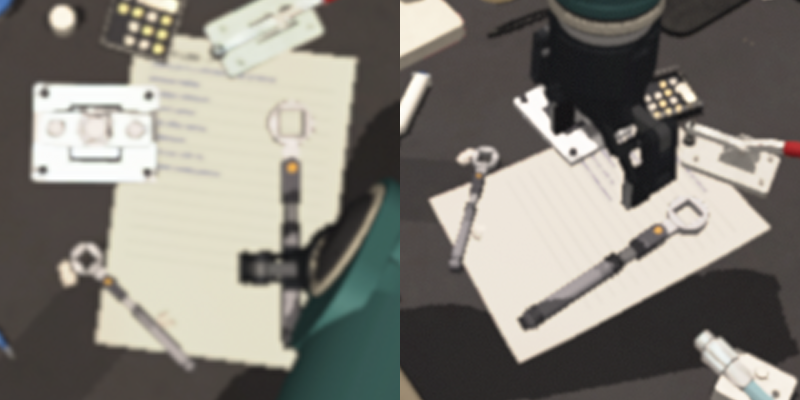

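The wrench lies flat and right way up on the paper, with its ring at (290,122) in the left panel. The bystanders in view are where they were, and the gripper is clear.

```bash
python3 -c "
from cell import robot
print(robot.sign_off())"
```

```text
the job is handed in; nothing more can be done
None
```

The job is handed in, verdict not shown: the screw was turned until the handle broke over by about 0.2 rad, and the wrench was lifted off and laid flat where it started, at about 38 s of the allowed 67 s.

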